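# Tip a slicer insert out of its case

### The job

Take the steel slicer insert with the two rows of round holes out of its white storage case: press down the end with the thumb mark, over the open well of the case, so that the other end tips up and stays up, then take the insert by the raised end and lay it flat on the white cutting board. Leave the insert with the one long slot where it is, flat in its own case.

Things in the scene. Friction and masses are not known exactly. Their poses are not given: they have to be found in the camera images.
- holed_insert_mid (a point): Centre of the loose flat steel insert with two rows of five round holes, 140 (its x) x 46 (y) x 3 mm (z, up), 80 g. Tail end -x: thumb mark, a ring 22 mm across, 53 mm from the centre. Starts level, top 43 mm above the worktop, sunk flush in a fixed white case 164 x 72 x 43 mm, so its sides cannot be gripped. The case's side walls are 56 mm apart inside; it is closed at the head end (+x).
- holed_seat (a joint): Tilt (rad) of the seat, 26 mm wide, on which the holed insert lies; hinge under its centre, 36 mm above the worktop. 0 level, 0.42 fully tipped: tail down in the open well of the case (floor 6 mm above the worktop), head end 28 mm higher, to be gripped from above across the 46 mm. Pressing the thumb mark down 22 mm tips it fully, with about 2 N; it stays where left.
- board: White cutting board, fixed, 215 mm (x) x 370 mm (y) x 16 mm (z); origin at the centre of its underside. Its top is 16 mm above the worktop.
- slotted_insert_mid (a point): Centre of the other insert: same size, same kind of case and seat, but with one long slot in place of the holes. It stays where it is.

How it is judged:
By the outcome, as a careful person would: the job done as asked, in the order asked, and still so for the second after the job is handed in, with the robot touching nothing.
It also fails if it takes over 46 s, if anything falls off the work surface, if the arm or the gripper's body presses on something with over 40 N, if the wrist force passes 120 N, or if a joint passes its speed limit or range.

### The arm

A 6-joint arm with a two-finger parallel gripper is mounted at the origin on a cart in front of the work surface, level with it; the furniture and walls round the work are solid. World frame = base frame: x ahead of the robot, y to its left, z up, the work surface at z = 0. Lengths are in mm, angles in rad, forces in N, time in s.
With the tool pointing down it reaches from about 425 to 950 mm from the base axis. Payload 14.7 kg.
Tool frame: the origin (TCP) lies midway between the tips of the shut fingers; the grasp point (between the pads) lies 19 mm behind it (robot.grip_point_offset is the distance from the TCP to the grasp point, in mm); z points along the fingers, y is the direction in which the jaws open and shut (so a half turn about z gives the same grasp; the last joint's range is limited). The gripper opens to 85 mm and grips with 20 to 120 N. Pads are 22 mm wide; open, the fingers measure 114 mm over their backs; the gripper's body (76 mm by 85 mm) begins 54 mm behind the grasp point. The pads swing forward as they close: fully open they stand 13 mm farther back than shut.
Start: joints at [-1.184, 0.48, 1.596, -0, 1.065, -0.047], TCP at [273.224, -589.78, 231.297] pointing down, gripper open.
Joint ranges: [-2.75, 2.75], [-0.82, 2.05], [0.23, 2.67], [-1.56, 4.7], [0.09, 2.69], [-2.92, 2.92]. Speed limits (rad/s): [1.89, 1.89, 2.39, 3.01, 3.01, 3.01].

### API

Orientations are given as a unit quaternion [w, x, y, z].
In Python, from rig import robot gives the robot as it stands.
- The arm moves only by the shell command python3 -m crank 'ROWS' [FORCE]. ROWS is JSON, one flat list of numbers, 5 for each row, row after row: the finger opening in mm, from 0 to 85.4, then the shift along the tool's x, y, z in mm, then the turn about the tool's z in degrees. In form: [claw, x, y, z, turn, claw, x, y, z, turn, ...]. A call has 1 to 10 rows; each row is the pose to reach, as a shift and turn from the pose commanded when the call began, along the tool's axes at that moment; what a row does not reach only later rows make up. A row lasts 1/12 s, in which the tool goes at most 41.7 mm and 7.16 degrees, less where a joint would pass 70% of its speed; a pose out of reach is approached as far as the arm can. A call with a gripper value outside its range is refused whole. The fingers move at their own pace and stop on an object; FORCE is the grip in N (left out, the last holds). Time passes only in rows, so rows that repeat a pose let the fingers close. It gives the time, the measured TCP pose, the force and the opening at its end, in the units of the state.
- robot.state(): the state, without advancing time (a new reading comes with each control period).
- robot.get_image(name): name is "side" or "top" or "wrist"; returns (picture, depth): 384x512x3 uint8, blue, green, red; 384x512 float32, mm along the optical axis (not along the pixel's ray), 0 where there is no reading.
- robot.camera_info(name): a dict with "intrinsics" (3x3 intrinsics, pixels), "T" (4x4, takes a point from camera to world coordinates); the wrist camera has in their place "T_tool_cam" (4x4, takes a point from camera to tool coordinates, whose origin is the TCP and whose axes are the flange's). Camera axes: x right, y up, looking along -z (the intrinsics and any distortion apply to the point x, -y, -z); pixel columns grow to the right and rows downward; lengths in mm; the calibration is good to about 2 mm. A picture is of the moment at which its call begins: read the wrist's pose just before it. camera_info takes no time and is no camera call.
- robot.finish_job(): hands the job in, once; it reports no verdict.
The state is a dict: "time": time; "joint_positions": joint angles; "joint_velocities": joint speeds; "effort": joint torques, N m; "ee_pos": TCP position; "orientation": TCP orientation; "ft_force": force on the tool from outside, world axes, zero at the start; "moment": the same for the moment, N m; "grip_width": finger opening in mm.
Only numpy, scipy, OpenCV 4.12 (cv2) and the standard library are available. Lean on these libraries where they do the work, as an engineer would, in place of code of your own. Each camera call takes 0.05 s, during which the arm holds its last target.

## Working session

There is one attempt and no reset: what is moved stays moved. The work goes in short steps, Python scripts to look and compute and a shell command to move; the robot and the scene stay as the last step left them, time stands still between calls to the robot, and variables do not carry over. Pictures are saved under pics/ and viewed, and the job is handed in when it is done.

```bash
ls; mkdir -p pics
python3 - <<'E'
from rig import robot
import cv2
s=robot.state();print({k:s[k] for k in ('time','ee_pos','orientation','ft_force','grip_width')})
for n in ("side","top","wrist"):
    p,d=robot.get_image(n);cv2.imwrite(f"pics/{n}0.png",p);i=robot.camera_info(n);print(n,i)
E
```

```text
pics
{'time': 0.0, 'ee_pos': array([ 273.0666302 , -589.38590271,  230.66790462]), 'orientation': array([-6.11399996e-04,  9.76568922e-01,  2.15203988e-01, -1.02752989e-04]), 'ft_force': array([-0.70448704, -0.53301263, -0.16271622]), 'grip_width': 85.50602415241104}
side {'intrinsics': array([[368.12187253,   0.        , 251.30577639],
       [  0.        , 368.12187253, 194.62960884],
       [  0.        ,   0.        ,   1.        ]]), 'T': array([[-9.94709803e-01, -4.12069459e-02,  9.40977920e-02,
         6.02635978e+02],
       [ 1.02594502e-01, -3.52368590e-01,  9.30220805e-01,
         9.59158717e+02],
       [-5.17445218e-03,  9.34953670e-01,  3.54732097e-01,
         4.32659219e+02],
       [ 0.00000000e+00,  0.00000000e+00,  0.00000000e+00,
         1.00000000e+00]])}
top {'intrinsics': array([[372.65095372,   0.        , 257.30274014],
       [  0.        , 372.65095372, 188.58454365],
       [  0.        ,   0.        ,   1.        ]]), 'T': array([[-5.35296030e-03,  9.96963482e-01, -7.76863069e-02,
         4.57010511e+02],
       [-9.99973086e-01, -5.72649794e-03, -4.58630489e-03,
        -1.02563813e+01],
       [-5.01724897e-03,  7.76596657e-02,  9.96967303e-01,
         9.87986737e+02],
       [ 0.00000000e+00,  0.00000000e+00,  0.00000000e+00,
         1.00000000e+00]])}
wrist {'intrinsics': array([[296.22585803,   0.        , 256.3373725 ],
       [  0.        , 296.22585803, 193.697451  ],
       [  0.        ,   0.        ,   1.        ]]), 'T_tool_cam': array([[-9.25452594e-05,  9.52546162e-01,  3.04394153e-01,
         7.86841362e+01],
       [ 9.99999704e-01,  3.20623775e-04, -6.99302900e-04,
         3.57007348e-01],
       [-7.63714296e-04,  3.04393998e-01, -9.52545910e-01,
        -1.42173570e+02],
       [ 0.00000000e+00,  0.00000000e+00,  0.00000000e+00,
         1.00000000e+00]])}
```

View pics/top0.png

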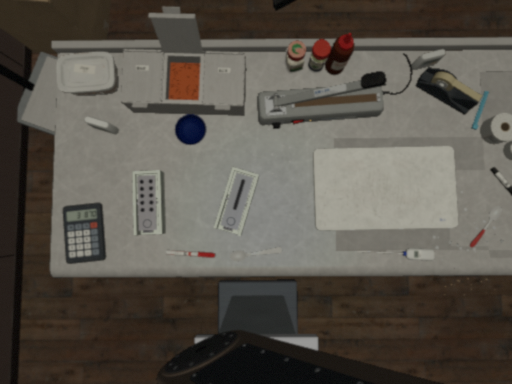

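View pics/side0.png

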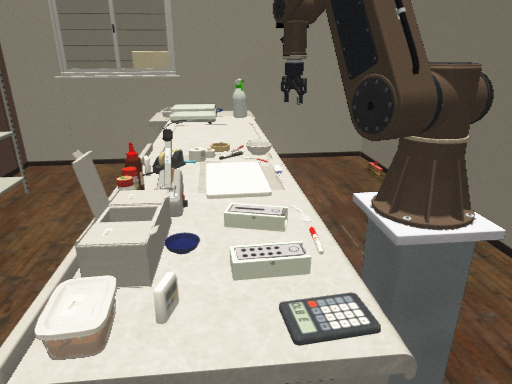

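View pics/wrist0.png

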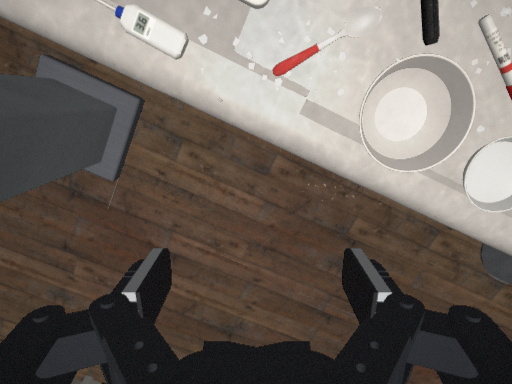

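The top view shows the holed insert's case at about (148,203), the slotted one at (237,201) and the board at (385,188). The thumb ring seems to be at the near end (+row). Next I'll zoom in and measure.

```bash
cat > h.py <<'E'
import numpy as np,cv2
from rig import robot
def ray(name,uv,z,T=None):
    i=robot.camera_info(name);K=i["intrinsics"]
    T=i["T"] if T is None else T
    uv=np.atleast_2d(np.array(uv,float))
    d=np.c_[(uv[:,0]-K[0,2])/K[0,0],-(uv[:,1]-K[1,2])/K[1,1],-np.ones(len(uv))]@T[:3,:3].T
    o=T[:3,3];t=(z-o[2])/d[:,2]
    return o+d*t[:,None]
def wristT(s):
    from scipy.spatial.transform import Rotation as R
    T=np.eye(4);q=s["orientation"];T[:3,:3]=R.from_quat([q[1],q[2],q[3],q[0]]).as_matrix();T[:3,3]=s["ee_pos"]
    return T@robot.camera_info("wrist")["T_tool_cam"]
E
python3 - <<'E'
import cv2,numpy as np
from h import *
p=cv2.imread("pics/top0.png")
c=cv2.resize(p[160:245,120:270],None,fx=5,fy=5,interpolation=cv2.INTER_CUBIC);cv2.imwrite("pics/topz.png",c)
s=cv2.imread("pics/side0.png")
cv2.imwrite("pics/sidez.png",cv2.resize(s[195:290,215:330],None,fx=6,fy=6,interpolation=cv2.INTER_CUBIC))
g=cv2.cvtColor(p,cv2.COLOR_BGR2GRAY)
cl=p[165:240,125:170].astype(int)
for t in (150,165,180):
    m=(g>t).astype(np.uint8)
    m2=np.zeros_like(m);m2[165:242,125:270]=m[165:242,125:270]
    for k in cv2.findContours(m2,cv2.RETR_EXTERNAL,2)[0]:
        if cv2.contourArea(k)>200: print(t,cv2.minAreaRect(k))
m=(g>165).astype(np.uint8);m[:, :300]=0;m[:140]=0
for k in cv2.findContours(m,cv2.RETR_EXTERNAL,2)[0]:
    if cv2.contourArea(k)>2000:
        r=cv2.minAreaRect(k);print("board",r,ray("top",cv2.boxPoints(r),16).round(0)[:,:2].tolist())
E
```

```text
150 ((235.8036651611328, 200.7880859375), (27.119625091552734, 63.59801483154297), 16.927513122558594)
```

View pics/topz.png

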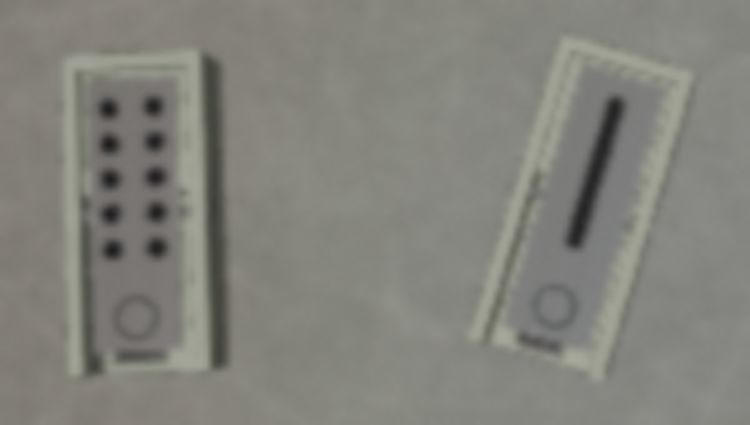

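View pics/sidez.png

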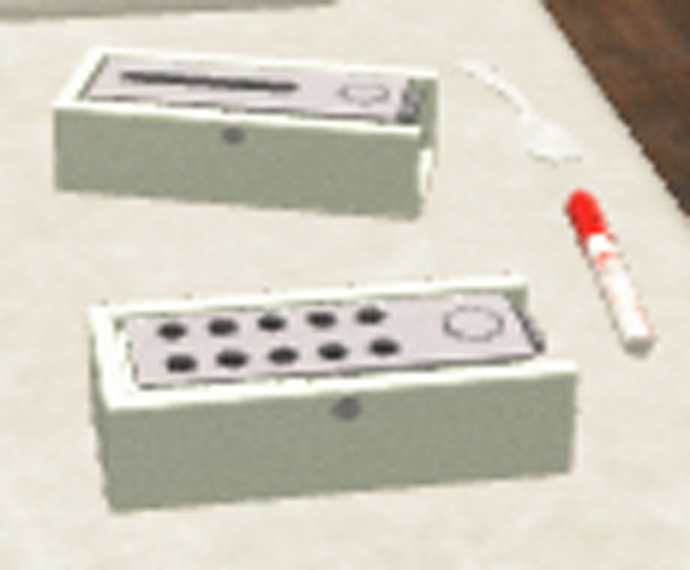

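The zoomed views show the ring of the holed insert at (138,317), nearest the robot, with the head end pointing away. Next: convert to world and check against the sizes given.

Run:
```python
from h import *
def z(a): a=np.array(a,float); return np.c_[120+(a[:,0]+.5)/5-.5,160+(a[:,1]+.5)/5-.5]
def zs(a): a=np.array(a,float); return np.c_[215+(a[:,0]+.5)/6-.5,195+(a[:,1]+.5)/6-.5]
n=["ring","h1L","h1R","h5L","h5R","case TL","case TR","case BL","caseBR"]
print(*zip(n,ray("top",z([(138,317),(109,109),(153,106),(113,250),(157,248),(64,58),(200,51),(72,375),(213,370)]),43).round(1).tolist()),sep="\n")
print("side ring,holes far(172,330),(181,363), near (370,315),(382,347)",ray("side",zs([(473,323),(172,330),(181,363),(370,315),(382,347)]),43).round(1).tolist())
print("slot case",ray("top",z([(565,36),(693,73),(470,338),(602,377)]),43).round(1).tolist())
print("board",ray("top",[(314,149),(454,147),(458,228),(317,230)],16).round(0).tolist())
p=cv2.imread("pics/top0.png");print(robot.state()["time"])
```

```text
('ring', [444.9, 273.0, 43.0])
('h1L', [550.7, 289.7, 43.0])
('h1R', [552.1, 267.2, 43.0])
('h5L', [478.9, 286.3, 43.0])
('h5R', [479.8, 264.0, 43.0])
('case TL', [577.1, 313.2, 43.0])
('case TR', [580.3, 243.7, 43.0])
('case BL', [416.0, 305.9, 43.0])
('caseBR', [418.1, 234.6, 43.0])
side ring,holes far(172,330),(181,363), near (370,315),(382,347) [[442.7, 272.4, 43.0], [550.5, 265.4, 43.0], [549.3, 288.9, 43.0], [478.4, 262.5, 43.0], [478.1, 285.7, 43.0]]
slot case [[586.9, 56.9, 43.0], [567.4, -8.4, 43.0], [433.5, 104.9, 43.0], [413.6, 38.3, 43.0]]
board [[637.0, -156.0, 16.0], [640.0, -524.0, 16.0], [427.0, -525.0, 16.0], [424.0, -160.0, 16.0]]
0.15
```

Top and side views agree: ring at (444,273), axis yaw 2.6°, insert centre about (497,275), board x 427..638, y -525..-157. Hole spacing and case size match the given sizes. The direct path would pass inside the minimum reach, so I'll go via x≈520 first.

```bash
python3 -m crank '[40,329,-123,0,22.3, 0,329,-123,0,22.3, 0,329,-123,0,22.3, 0,329,-123,0,22.3, 0,329,-123,0,22.3, 0,329,-123,0,22.3, 0,329,-123,0,22.3, 0,329,-123,0,22.3, 0,329,-123,0,22.3, 0,329,-123,0,22.3]' 40
```

```text
time: 0.98
ee_pos: [523.2, -336.0, 231.1]
orientation: [-0.0, 1.0, 0.024, 0.0]
ft_force: [0.2, 0.4, -0.2]
grip_width: -0.4
```

```bash
python3 -m crank '[0,-20,-400,0,0, 0,-20,-400,0,0, 0,-20,-400,0,0, 0,-20,-400,0,0, 0,-20,-400,0,0, 0,-20,-400,0,0, 0,-20,-400,0,0, 0,-20,-400,0,0, 0,-20,-400,0,0, 0,-20,-400,0,0]'
```

```text
time: 1.82
ee_pos: [481.2, 61.6, 231.3]
orientation: [-0.0, 1.0, 0.023, -0.0]
ft_force: [0.6, -0.7, -0.2]
grip_width: -0.0
```

Run:
```python
from h import *
s=robot.state();print(s["ee_pos"],s["orientation"],s["joint_positions"])
T=wristT(s)
p,d=robot.get_image("wrist");cv2.imwrite("pics/w1.png",p)
from scipy.spatial.transform import Rotation as R
q=s["orientation"];M=R.from_quat([q[1],q[2],q[3],q[0]]).as_matrix()
print("to ring, tool:",M.T@(np.array([444,273,150])-s["ee_pos"]))
```

```text
[481.21539413  61.58904582 231.34529097] [-2.39996892e-04  9.99744137e-01  2.26184009e-02 -1.07444905e-04] [6.44225611e-02 2.50269307e-01 1.96380907e+00 6.10504010e-04
 9.27709009e-01 1.58961208e+00]
to ring, tool: [ -27.59960302 -212.83825962   81.45410135]
```

```bash
python3 -m crank '[0,-28,-213,0,0, 0,-28,-213,20,0, 0,-28,-213,50,0, 0,-28,-213,81,0, 0,-28,-213,81,0, 0,-28,-213,81,0, 0,-28,-213,81,0, 0,-28,-213,81,0, 0,-28,-213,81,0]'
python3 - <<'E'
from h import *
s=robot.state()
p,d=robot.get_image("wrist");cv2.imwrite("pics/w2.png",p)
E
```

```text
time: 2.62
ee_pos: [444.9, 269.8, 150.5]
orientation: [0.0, 1.0, 0.022, -0.0]
ft_force: [-0.6, -1.1, 0.7]
grip_width: -0.2
```

View pics/w2.png

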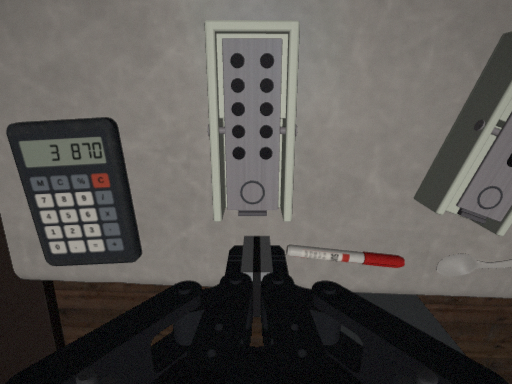

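The wrist view shows the ring at (252,192), the near holes at (239,153)/(266,153) and the far holes at (237,60)/(267,60). I'll cross-check these.

Run:
```python
from h import *
s=robot.state();T=wristT(s);print(s["ee_pos"],s["orientation"])
print(ray("wrist",[(252,192),(239,153),(266,153),(237,60),(267,60),(207,26),(298,26)],43,T).round(1).tolist())
```

```text
[445.28038835 269.55925658 150.83705842] [-3.11127875e-05  9.99758078e-01  2.19935922e-02  2.59228421e-04]
[[445.7, 273.2, 43.0], [479.9, 285.6, 43.0], [480.9, 262.7, 43.0], [552.2, 289.0, 43.0], [553.2, 265.8, 43.0], [574.6, 312.1, 43.0], [577.6, 243.9, 43.0]]
```

All three views put the ring at (445,273). Next, descend to just above it.

```bash
python3 -m crank '[0,-3,-3,30,0, 0,-3,-3,60,0, 0,-3,-3,90,0, 0,-3,-3,95,0, 0,-3,-3,95,0, 0,-3,-3,95,0]'
```

```text
time: 3.17
ee_pos: [442.5, 272.9, 56.5]
orientation: [-0.0, 1.0, 0.022, 0.0]
ft_force: [0.4, 0.3, 0.8]
grip_width: -0.2
```

```bash
python3 -m crank '[0,0,0,6,0, 0,0,0,12,0, 0,0,0,15,0, 0,0,0,18,0, 0,0,0,21,0, 0,0,0,24,0, 0,0,0,27,0, 0,0,0,29,0, 0,0,0,29,0, 0,0,0,29,0]'
```

```text
time: 4.0
ee_pos: [441.3, 273.1, 26.1]
orientation: [0.0, 1.0, 0.022, -0.0]
ft_force: [0.3, -0.1, 0.1]
grip_width: -0.3
```

```bash
python3 -m crank '[0,0,0,1,0, 0,0,0,2,0, 0,0,0,3,0, 0,0,0,4,0, 0,0,0,4,0]'
python3 - <<'E'
from h import *
for n in ("wrist","side"):
    p,d=robot.get_image(n);cv2.imwrite(f"pics/{n}3.png",p)
    if n=="side": cv2.imwrite("pics/side3z.png",cv2.resize(p[160:290,200:330],None,fx=4.5,fy=4.5,interpolation=cv2.INTER_CUBIC))
E
```

```text
time: 4.42
ee_pos: [441.7, 273.3, 22.2]
orientation: [-0.0, 1.0, 0.022, 0.0]
ft_force: [0.7, 0.6, 2.2]
grip_width: 0.0
```

View pics/side3z.png

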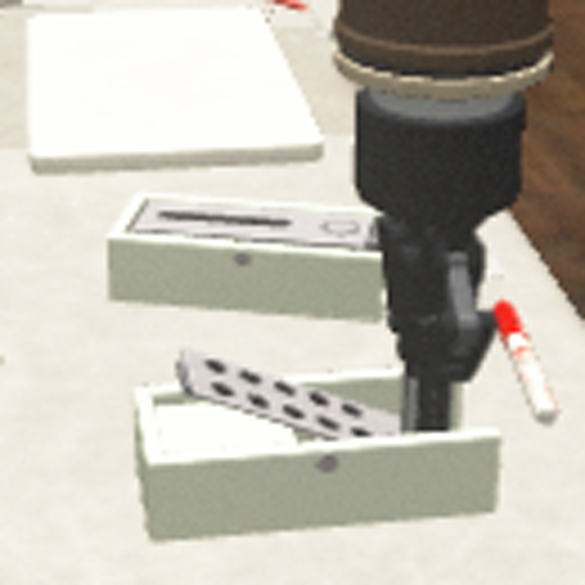

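View pics/wrist3.png

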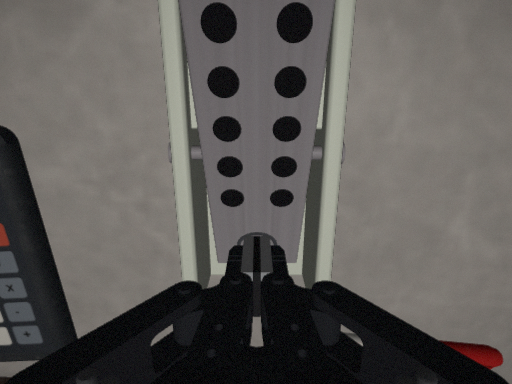

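The side view shows the head tipped well up, at (185,370) in the zoom. Two more mm to reach the stop.

```bash
python3 -m crank '[0,0,0,1,0, 0,0,0,2,0, 0,0,0,2,0, 0,0,0,2,0]'
```

```text
time: 4.85
ee_pos: [441.9, 273.4, 21.1]
orientation: [-0.0, 1.0, 0.022, 0.0]
ft_force: [-2.1, -1.6, 21.4]
grip_width: -0.1
```

The force rose to 21 N, so the seat is at its stop. Retreat straight up, then check that it stays up.

```bash
python3 -m crank '[0,0,0,-5,0, 0,0,0,-20,0, 0,0,0,-60,0, 0,0,0,-100,0, 0,0,0,-125,0, 40,0,0,-125,0, 85,0,0,-125,0, 85,0,0,-125,0]'
python3 - <<'E'
from h import *
s=robot.state();print(s["ee_pos"],s["ft_force"])
p,d=robot.get_image("wrist");cv2.imwrite("pics/w4.png",p);np.save("w4.npy",wristT(s))
p,d=robot.get_image("side");cv2.imwrite("pics/side4.png",p);cv2.imwrite("pics/side4z.png",cv2.resize(p[195:290,215:330],None,fx=6,fy=6,interpolation=cv2.INTER_CUBIC))
E
```

```text
time: 5.52
ee_pos: [441.3, 273.0, 145.0]
orientation: [0.0, 1.0, 0.022, -0.0]
ft_force: [-0.2, -0.1, -0.3]
grip_width: 35.6
[441.26641382 273.04367504 144.98544377] [-0.24277896 -0.106631   -0.27007899]
```

View pics/w4.png

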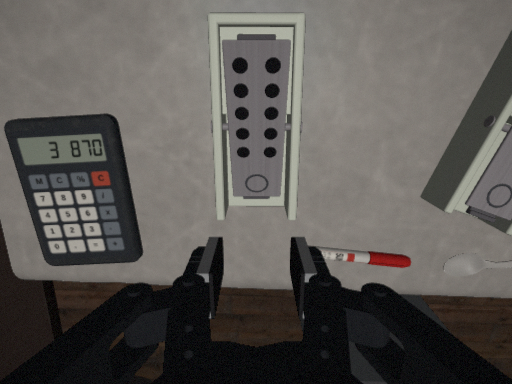

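View pics/side4z.png

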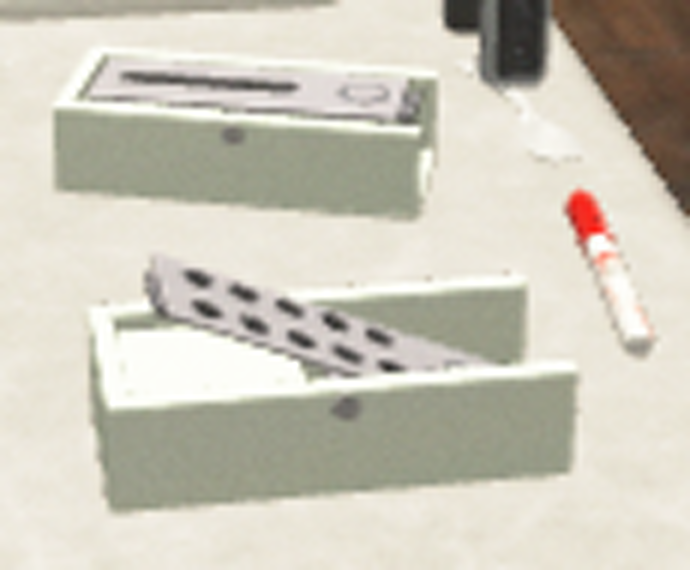

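The insert stays tipped, with head corners in the wrist view at (223,39) and (289,39).

Run:
```python
from h import *
T=np.load("w4.npy");a=ray("wrist",[(223,39),(289,39)],71.5,T);print(a.round(1).tolist(),np.linalg.norm(a[0]-a[1]))
c=np.array([215,195]);print(ray("side",[(215+(152+.5)/6-.5,195+(258)/6),(215+163/6,195+312/6)],70).round(1).tolist())
```

```text
[[556.4, 299.8, 71.5], [558.4, 256.6, 71.5]] 43.22266315747736
[[557.0, 263.2, 70.0], [555.4, 302.7, 70.0]]
```

```bash
python3 -m crank '[85,40,0,0,0, 85,80,0,0,0, 85,106,0,0,0, 85,106,0,30,0, 85,106,0,60,0, 85,106,0,80,0, 85,106,0,92,0, 85,106,0,98,0, 85,106,0,98,0]'
python3 - <<'E'
from h import *
p,d=robot.get_image("side");cv2.imwrite("pics/side5z.png",cv2.resize(p[160:290,200:330],None,fx=4.5,fy=4.5,interpolation=cv2.INTER_CUBIC))
p,d=robot.get_image("wrist");cv2.imwrite("pics/w5.png",p)
E
```

```text
time: 6.37
ee_pos: [546.6, 277.6, 45.7]
orientation: [0.001, 1.0, 0.022, -0.001]
ft_force: [0.4, -0.3, 0.3]
grip_width: 85.2
```

View pics/side5z.png

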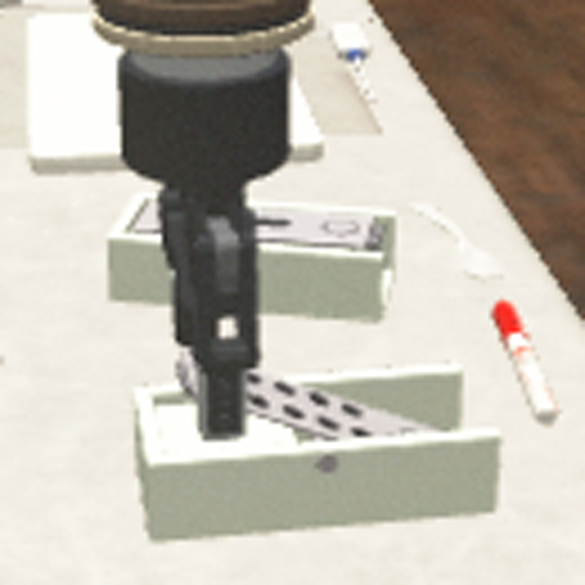

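View pics/w5.png

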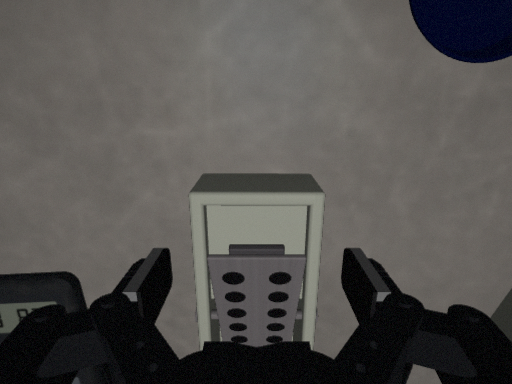

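The fingers straddle the raised head, clear of the case. Close.

```bash
python3 -m crank '[60,0,0,0,0, 50,0,0,0,0, 40,0,0,0,0, 40,0,0,0,0, 40,0,0,0,0, 40,0,0,0,0, 40,0,0,0,0, 40,0,0,0,0, 40,0,0,0,0, 40,0,0,0,0]' 40
python3 - <<'E'
from h import *
p,d=robot.get_image("side");cv2.imwrite("pics/side6z.png",cv2.resize(p[160:290,200:330],None,fx=4.5,fy=4.5,interpolation=cv2.INTER_CUBIC))
E
```

```text
time: 7.3
ee_pos: [548.3, 278.2, 47.7]
orientation: [-0.0, 1.0, 0.022, 0.001]
ft_force: [4.2, -0.4, 5.8]
grip_width: 44.5
```

View pics/side6z.png

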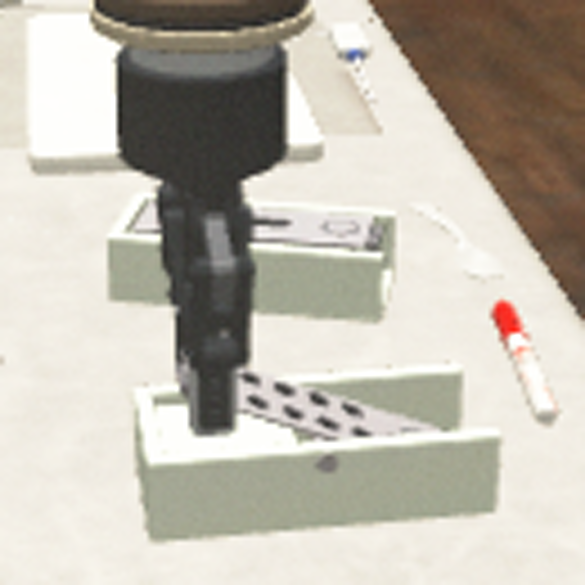

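The fingers closed to 44.5 mm on the 46 mm plate. Lift straight up.

```bash
python3 -m crank '[40,0,0,-4,0, 40,0,0,-10,0, 40,0,0,-18,0, 40,0,0,-28,0, 40,0,0,-42,0, 40,0,0,-60,0, 40,0,0,-80,0, 40,0,0,-100,0, 40,0,0,-110,0, 40,0,0,-110,0]' 40
python3 - <<'E'
from h import *
p,d=robot.get_image("side");cv2.imwrite("pics/side7z.png",cv2.resize(p[130:290,180:340],None,fx=3.7,fy=3.7,interpolation=cv2.INTER_CUBIC))
p,d=robot.get_image("wrist");cv2.imwrite("pics/w7.png",p)
E
```

```text
time: 8.18
ee_pos: [548.7, 278.5, 160.2]
orientation: [-0.001, 1.0, 0.022, 0.002]
ft_force: [0.7, -0.0, -0.7]
grip_width: 44.4
```

View pics/side7z.png

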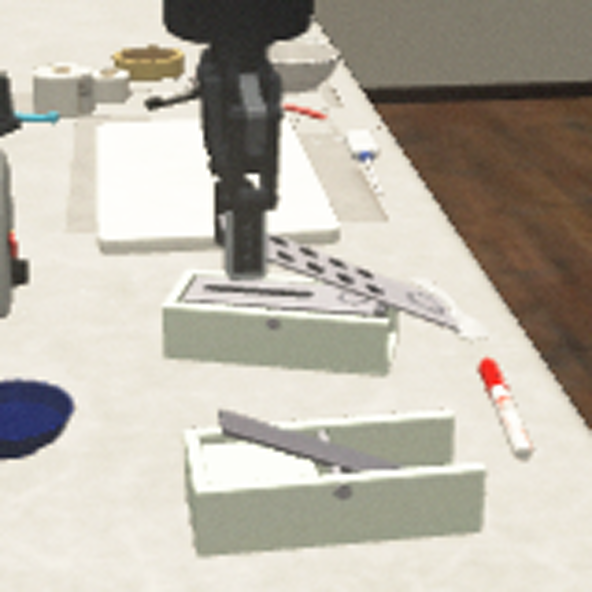

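View pics/w7.png

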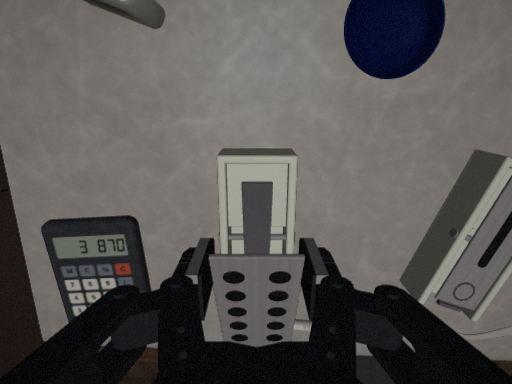

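The insert is held clear, and the slotted one is untouched. Carry it to the board in two legs.

```bash
python3 -m crank '[40,0,12,0,0, 40,1,36,0,0, 40,2,68,0,0, 40,3,104,0,0, 40,4,140,0,0, 40,4,176,0,0, 40,5,212,0,0, 40,6,248,0,0, 40,7,284,0,0, 40,8,320,0,0]' 40
python3 -m crank '[40,1,36,0,0, 40,2,72,0,0, 40,3,108,0,0, 40,4,144,0,0, 40,4,180,0,0, 40,5,216,0,0, 40,6,252,0,0, 40,6,280,0,0, 40,6,298,0,0, 40,6,298,0,0]' 40
python3 - <<'E'
from h import *
p,d=robot.get_image("wrist");cv2.imwrite("pics/w8.png",p)
p,d=robot.get_image("top");cv2.imwrite("pics/top8.png",p)
print(robot.state()["ee_pos"])
E
```

```text
time: 9.12
ee_pos: [568.5, -43.6, 156.0]
orientation: [-0.0, 1.0, 0.022, -0.001]
ft_force: [1.4, 0.3, 0.1]
grip_width: 44.4
time: 9.95
ee_pos: [588.0, -342.4, 155.8]
orientation: [-0.0, 1.0, 0.021, -0.001]
ft_force: [-1.4, 1.1, -1.8]
grip_width: 44.4
[ 588.01508737 -338.86880822  155.98324716]
```

View pics/w8.png

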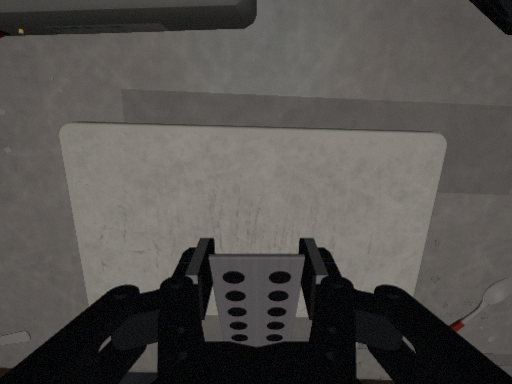

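View pics/top8.png

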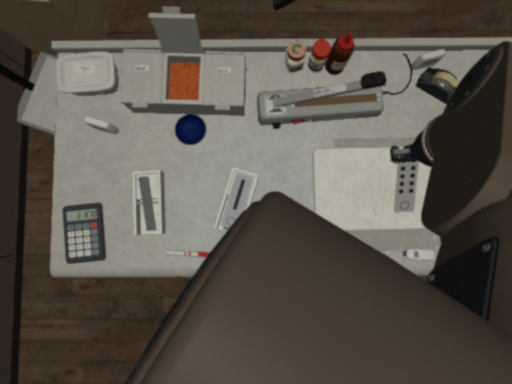

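The insert is over the board, all of it inside the outline. Descend to just before the tail touches.

```bash
python3 -m crank '[40,0,0,20,0, 40,0,0,50,0, 40,0,0,75,0, 40,0,0,90,0, 40,0,0,94,0, 40,0,0,94,0]' 25
python3 -m crank '[40,0,0,3,0, 40,0,0,6,0, 40,0,0,9,0, 40,0,0,12,0, 40,0,0,15,0, 40,0,0,18,0, 40,0,0,21,0, 40,0,0,21,0]' 20
python3 - <<'E'
from h import *
p,d=robot.get_image("side");cv2.imwrite("pics/side9z.png",cv2.resize(p[100:220,180:300],None,fx=5,fy=5,interpolation=cv2.INTER_CUBIC))
E
```

```text
time: 10.55
ee_pos: [588.2, -337.0, 62.0]
orientation: [-0.001, 1.0, 0.023, -0.001]
ft_force: [0.2, -0.3, -0.4]
grip_width: 44.6
time: 11.22
ee_pos: [589.0, -338.8, 41.8]
orientation: [-0.0, 1.0, 0.022, -0.0]
ft_force: [1.7, -0.1, 2.4]
grip_width: 44.6
```

View pics/side9z.png

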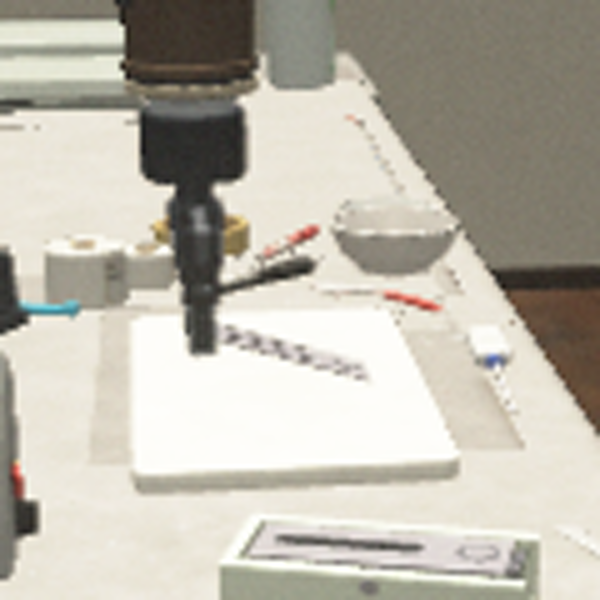

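The tail touches the board with 2.4 N. Keep lowering so the plate pivots in the pads.

```bash
python3 -m crank '[40,0,0,3,0, 40,0,0,6,0, 40,0,0,9,0, 40,0,0,12,0, 40,0,0,15,0, 40,0,0,18,0, 40,0,0,20,0, 40,0,0,20,0]' 20
python3 -m crank '[40,0,0,1,0, 40,0,0,2,0, 40,0,0,3,0, 40,0,0,4,0, 40,0,0,5,0, 40,0,0,5,0]' 20
python3 - <<'E'
from h import *
p,d=robot.get_image("side");cv2.imwrite("pics/side10z.png",cv2.resize(p[100:220,180:300],None,fx=5,fy=5,interpolation=cv2.INTER_CUBIC))
E
```

```text
time: 11.93
ee_pos: [588.7, -338.7, 21.7]
orientation: [-0.0, 1.0, 0.022, -0.0]
ft_force: [0.1, 0.1, 1.2]
grip_width: 44.5
time: 12.43
ee_pos: [589.1, -338.8, 17.1]
orientation: [0.0, 1.0, 0.022, -0.0]
ft_force: [0.6, -0.1, 1.3]
grip_width: 44.4
```

View pics/side10z.png

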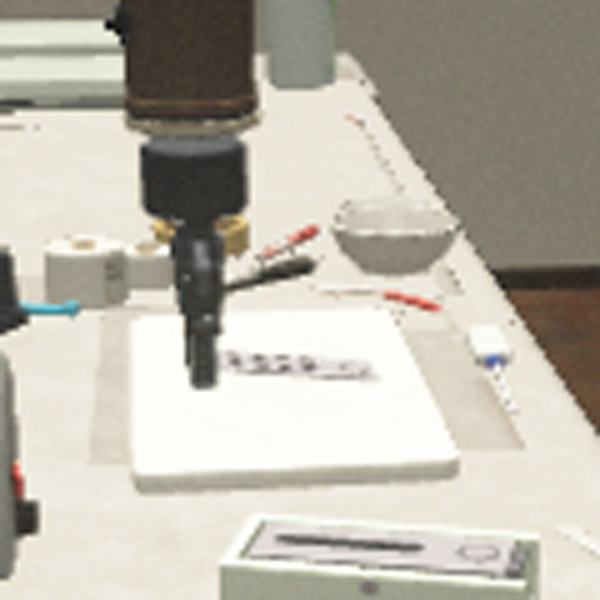

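```bash
python3 -m crank '[40,0,0,1,0, 40,0,0,2,0, 40,0,0,2,0]' 20
python3 -m crank '[40,0,0,1,0, 40,0,0,1,0, 40,0,0,1,0]' 20
```

```text
time: 12.73
ee_pos: [589.1, -338.8, 15.1]
orientation: [0.0, 1.0, 0.022, -0.0]
ft_force: [2.2, 0.4, 2.8]
grip_width: 44.3
time: 12.98
ee_pos: [589.0, -338.8, 14.2]
orientation: [-0.0, 1.0, 0.022, -0.0]
ft_force: [1.7, 0.0, 1.3]
grip_width: 44.0
```

Now release. The tips swing up as they open.

```bash
python3 -m crank '[47,0,0,0,0, 50,0,0,0,0, 54,0,0,0,0, 60,0,0,0,0, 75,0,0,0,0, 85,0,0,0,0, 85,0,0,0,0, 85,0,0,0,0, 85,0,0,0,0, 85,0,0,0,0]'
python3 -m crank '[85,0,0,-5,0, 85,0,0,-15,0, 85,0,0,-40,0, 85,0,0,-80,0, 85,0,0,-120,0, 85,0,0,-140,0, 85,0,0,-140,0, 85,0,0,-140,0]'
python3 - <<'E'
from h import *
s=robot.state();np.save("w11.npy",wristT(s))
p,d=robot.get_image("wrist");cv2.imwrite("pics/w11.png",p);np.save("d11.npy",d)
p,d=robot.get_image("side");cv2.imwrite("pics/side11z.png",cv2.resize(p[100:290,170:330],None,fx=3.1,fy=3.1,interpolation=cv2.INTER_CUBIC))
E
```

```text
time: 13.82
ee_pos: [589.1, -338.8, 14.3]
orientation: [-0.0, 1.0, 0.022, -0.0]
ft_force: [-0.2, -0.6, -0.6]
grip_width: 85.1
time: 14.48
ee_pos: [589.9, -339.3, 156.9]
orientation: [0.001, 1.0, 0.022, 0.002]
ft_force: [-0.6, 0.5, -0.5]
grip_width: 85.0
```

View pics/w11.png

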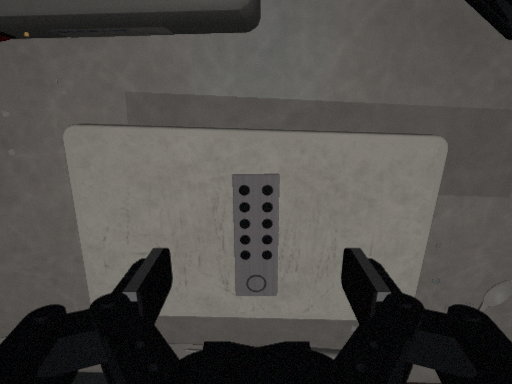

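View pics/side11z.png

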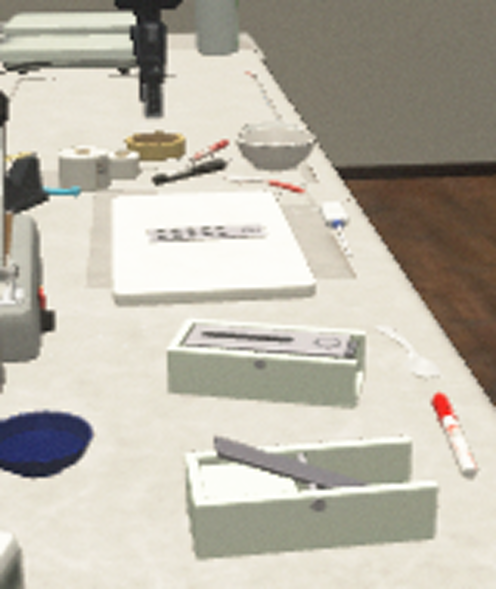

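The insert lies in the middle of the board, at wrist pixels (233..280, 174..296). I'll check that it is flat and measure its extent before handing in.

Run:
```python
from h import *
T=np.load("w11.npy");d=np.load("d11.npy")
a=ray("wrist",[(233,174),(280,174),(277,296),(236,296)],19,T);print(a.round(1).tolist())
print("len,width",np.linalg.norm((a[0]+a[1]-a[2]-a[3])/2),np.linalg.norm(a[0]-a[1]),np.linalg.norm(a[2]-a[3]))
K=robot.camera_info("wrist")["intrinsics"]
for u,v in [(256,180),(256,225),(256,265),(256,291),(215,180),(215,290)]:
    D=np.median(d[v-1:v+2,u-1:u+2]);c=np.array([(u-K[0,2])/K[0,0]*D,-(v-K[1,2])/K[1,1]*D,-D,1]);print((u,v),(T@c)[:3].round(1))
s=robot.state();print(s["time"],s["ee_pos"],s["ft_force"])
robot.finish_job()
```

```text
[[598.8, -316.7, 19.0], [600.8, -362.4, 19.0], [461.3, -368.6, 19.0], [459.4, -323.0, 19.0]]
len,width 139.58095912941891 45.681137520028116 45.6693185032215
(256, 180) [ 593.6 -339.4   18.2]
(256, 225) [ 545.6 -341.5   17.8]
(256, 265) [ 499.3 -343.5   18.6]
(256, 291) [ 466.6 -345.    18.6]
(215, 180) [ 591.  -298.8   15.3]
(215, 290) [ 463.7 -299.2   15.4]
14.5833 [ 588.66063879 -338.54964008  154.13748518] [-0.55411663 -1.05431812  0.48513591]
the job is handed in; nothing more can be done
```

The holed insert now lies flat on the white cutting board, and I handed the job in at 14.6 s. I pressed its thumb mark down until the seat hit its stop, at about 21 N. The head end stayed up, so I gripped it across the 46 mm width, lifted it out and carried it over. I then lowered it so that it pivoted flat in the pads before letting go.

- **Position:** seen from the wrist camera, the insert measures 139.6 x 45.7 mm. It spans x 459–601 and y −317 to −369, well inside the board.
- **Flatness:** its top reads 17.8–18.6 mm along its whole length, against 15.3 mm for the bare board beside it. That is about 3 mm, its own thickness.
- **Slotted insert:** it still looked flat in its case in the last side picture. I checked this by eye and did not measure it.
- **Robot:** the gripper was open and about 135 mm above the board, touching nothing.

No check failed. Calibration offsets between views were 1–3 mm.

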